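# Load the sampler tray from the vial warmer in reverse order

### The job

Move the four sample vials from the warmer into the four bays of the grey tray, one per bay, in reverse order: the vial at the left end of the warmer's row goes to the right end of the tray, and so on (left and right as seen from the robot's base). Stand each one upright on the floor of its bay, set down gently, and never tip a vial over.

Things in the scene. Friction and masses are not known exactly. Their poses are not given: they have to be found in the camera images.
- vial_a: Amber glass vial with a white cap, tall, 80 mm: straight wall to 64 mm, then a flat cap 30 mm wide. The wall is 28 mm in diameter. About 50 g. Origin at the centre of its underside, z up its axis. At the start it stands upright in cup_a.
- vial_b: Amber glass vial with a white cap, shortest, 62 mm: straight wall to 50 mm, then a flat cap 30 mm wide. The wall is 28 mm in diameter. About 50 g. Origin at the centre of its underside, z up its axis. At the start it stands upright in cup_b.
- vial_c: Amber glass vial with a white cap, narrow-necked, 74 mm: straight wall to 52 mm, a sloping shoulder, then a small cap 18 mm wide from 60 mm up. The wall is 28 mm in diameter. About 50 g. Origin at the centre of its underside, z up its axis. At the start it stands upright in cup_c.
- vial_d: Amber glass vial with a white cap, with a pointed conical cap, 72 mm: straight wall to 50 mm, then a cone that narrows from 29 to 6 mm width. The wall is 28 mm in diameter. About 50 g. Origin at the centre of its underside, z up its axis. At the start it stands upright in cup_d.
- cup_a: Open round aluminium cup on the warmer, fixed, in which vial_a stands at the start. 44 mm outer diameter, 34 mm inner diameter, 17 mm high, 5 mm floor (the vial stands 5 mm above the origin). Origin at the centre of its underside. The four cups stand in one row 56 mm apart in an order that changes; the cups stay where they are.
- cup_b: Open round aluminium cup on the warmer, fixed, in which vial_b stands at the start. 44 mm outer diameter, 34 mm inner diameter, 17 mm high, 5 mm floor (the vial stands 5 mm above the origin). Origin at the centre of its underside. The four cups stand in one row 56 mm apart in an order that changes; the cups stay where they are.
- cup_c: Open round aluminium cup on the warmer, fixed, in which vial_c stands at the start. 44 mm outer diameter, 34 mm inner diameter, 17 mm high, 5 mm floor (the vial stands 5 mm above the origin). Origin at the centre of its underside. The four cups stand in one row 56 mm apart in an order that changes; the cups stay where they are.
- cup_d: Open round aluminium cup on the warmer, fixed, in which vial_d stands at the start. 44 mm outer diameter, 34 mm inner diameter, 17 mm high, 5 mm floor (the vial stands 5 mm above the origin). Origin at the centre of its underside. The four cups stand in one row 56 mm apart in an order that changes; the cups stay where they are.
- warmer: Low white vial warmer, fixed, 100 mm deep (its x), 260 mm long (its y), 45 mm high; origin at the centre of its underside. The cups stand on its top, in a row along its y axis at y = 84, 28, -28 and -84 mm, x = 8 mm. It is turned by up to 17 degrees either way, so its +y end is its left end as the robot sees it. It stands to the left or to the right of the tray.
- tray: Grey open tray with four bays in one row, fixed, 60 mm (its x) by 228 mm (its y), 16 mm high, 4 mm walls and floor; origin at the centre of its underside. The bays are about 52 mm square, with centres at x = 0, y = 84, 28, -28 and -84 mm. Its +y end is its left end as the robot sees it (turned by up to 17 degrees). The bays are empty at the start.

How it is judged:
At the end, for the whole second after the job is handed in: Each vial stands in the bay that reverses its place in the warmer's row (cup y = 84, 28, -28, -84 mm: bay y = -84, -28, 28, 84 mm), within 14 mm of the bay's centre in x and y, underside under 8 mm above the tray's underside, upright within 0.1 rad, released and at rest (((y of cup_a in the frame of warmer between 0.074 and 0.094 m and y of vial_a in the frame of tray between -0.098 and -0.07 m) or (y of cup_a in the frame of warmer between 0.018 and 0.038 m and y of vial_a in the frame of tray between -0.042 and -0.014 m) or (y of cup_a in the frame of warmer between -0.038 and -0.018 m and y of vial_a in the frame of tray between 0.014 and 0.042 m) or (y of cup_a in the frame of warmer between -0.094 and -0.074 m and y of vial_a in the frame of tray between 0.07 and 0.098 m)) and x of vial_a in the frame of tray between -0.014 and 0.014 m and z of each of vial_a, vial_b, vial_c, vial_d in the frame of tray below 0.008 m and angle between each of vial_a, vial_b, vial_c, vial_d's own z axis and vertical below 0.1 rad and linear speed of each of vial_a, vial_b, vial_c, vial_d below 0.02 m/s and contact force between the fingers and vial_a below 0.1 N and ((y of cup_b in the frame of warmer between 0.074 and 0.094 m and y of vial_b in the frame of tray between -0.098 and -0.07 m) or (y of cup_b in the frame of warmer between 0.018 and 0.038 m and y of vial_b in the frame of tray between -0.042 and -0.014 m) or (y of cup_b in the frame of warmer between -0.038 and -0.018 m and y of vial_b in the frame of tray between 0.014 and 0.042 m) or (y of cup_b in the frame of warmer between -0.094 and -0.074 m and y of vial_b in the frame of tray between 0.07 and 0.098 m)) and x of vial_b in the frame of tray between -0.014 and 0.014 m and contact force between the fingers and vial_b below 0.1 N and ((y of cup_c in the frame of warmer between 0.074 and 0.094 m and y of vial_c in the frame of tray between -0.098 and -0.07 m) or (y of cup_c in the frame of warmer between 0.018 and 0.038 m and y of vial_c in the frame of tray between -0.042 and -0.014 m) or (y of cup_c in the frame of warmer between -0.038 and -0.018 m and y of vial_c in the frame of tray between 0.014 and 0.042 m) or (y of cup_c in the frame of warmer between -0.094 and -0.074 m and y of vial_c in the frame of tray between 0.07 and 0.098 m)) and x of vial_c in the frame of tray between -0.014 and 0.014 m and contact force between the fingers and vial_c below 0.1 N and ((y of cup_d in the frame of warmer between 0.074 and 0.094 m and y of vial_d in the frame of tray between -0.098 and -0.07 m) or (y of cup_d in the frame of warmer between 0.018 and 0.038 m and y of vial_d in the frame of tray between -0.042 and -0.014 m) or (y of cup_d in the frame of warmer between -0.038 and -0.018 m and y of vial_d in the frame of tray between 0.014 and 0.042 m) or (y of cup_d in the frame of warmer between -0.094 and -0.074 m and y of vial_d in the frame of tray between 0.07 and 0.098 m)) and x of vial_d in the frame of tray between -0.014 and 0.014 m and contact force between the fingers and vial_d below 0.1 N); the robot touches nothing.
It fails at once if a vial is tipped by more than 40 degrees (angle between any of vial_a, vial_b, vial_c, vial_d's own z axis and vertical above 0.7 rad).
It fails at once if a vial is banged into the tray (more than 60 N) (contact force between any of vial_a, vial_b, vial_c, vial_d and tray above 60 N).
It also fails if it takes over 115 s, if anything falls off the work surface, if the arm or the gripper's body presses on something with over 40 N, if the wrist force passes 120 N, or if a joint passes its speed limit or range.

### The arm

A 6-joint arm with a two-finger parallel gripper is mounted at the origin on the work surface. World frame = base frame: x ahead of the robot, y to its left, z up, the work surface at z = 0. Lengths are in m, angles in rad, forces in N, time in s.
With the tool pointing down it reaches from about 0.25 to 0.775 m from the base axis. Payload 4 kg.
Tool frame: the origin (TCP) lies at the very end of the fingers, on their centre line; the grasp point (between the pads) lies 19 mm behind it; x points along the fingers, y is the direction in which the jaws open and shut, and the axes are right-handed (so a half turn about x gives the same grasp; the last joint's range is limited). The gripper opens to 94 mm and grips with 3 to 60 N. Pads are 16 mm wide; open, the fingers measure 119 mm over their backs; the gripper's body (75 mm by 177 mm) begins 78 mm behind the grasp point.
Start: joints at [-1.206, 0.087, 1.371, -0, 1.684, -0.103], TCP at [0.248, -0.491, 0.206] pointing down, gripper open.
Joint ranges: [-3.1, 3.1], [-0.76, 2.03], [0.27, 2.55], [-1.08, 4.22], [0.17, 2.65], [-2.57, 2.57]. Speed limits (rad/s): [2.79, 2.79, 3.14, 3.14, 3.14, 3.14].

### API

Orientations are given as [roll, pitch, yaw] about the fixed x, y, z axes, in that order (R = Rz(yaw) Ry(pitch) Rx(roll)).
In Python, from bench import robot gives the robot as it stands.
- The arm moves only by the tool carry_out, never from a script. Its argument "targets" is a list of rows, each a list of 5 numbers: the closure, from 0 (fully open) to 1 (shut), then the shift along the tool's x, y, z in cm, then the turn about the tool's x in degrees. In form: [[fingers, tx, ty, tz, turn], ...]. A call has 1 to 20 rows; each row shifts and turns the commanded pose from where the row before left it, along the tool's axes as they then stand; what a row does not reach is not made up. A row lasts 1/10 s, in which the tool goes at most 50 mm and 8.59 degrees, less where a joint would pass 70% of its speed; a pose out of reach is approached as far as the arm can. A call is refused whole if a number of a shift passes 5 or a number of a turn 8.59, either way. A call with a gripper value outside its range is refused whole. The fingers move at their own pace and stop on an object; the grip force is fixed at half the most. Time passes only in rows, so rows that do not move let the fingers close. It gives the time, the measured TCP pose, the force and the opening at its end, in the units of the state.
- robot.get_obs(): the state, without advancing time (a new reading comes with each control period).
- robot.snapshot(name): name is "side" or "top"; returns a dict with "image" (420x560x3 uint8, red, green, blue), "camera_matrix" (3x3 intrinsics, pixels), "pose" (4x4, takes a point from camera to world coordinates). Camera axes: x right, y up, looking along -z (the intrinsics and any distortion apply to the point x, -y, -z); pixel columns grow to the right and rows downward; lengths in m; the calibration is good to about 2 mm. A picture is of the moment at which its call begins. There is no depth.
- robot.close_job(): hands the job in, once; it reports no verdict.
The state is a dict: "time": time; "joint_positions": joint angles; "qvel": joint speeds; "joint_torque": joint torques, N m; "tool_pos": TCP position; "ee_rot": TCP orientation; "wrist_force": force on the tool from outside, world axes, zero at the start; "wrist_torque": the same for the moment, N m; "width": finger opening in m.
Only numpy, scipy, OpenCV 4.12 (cv2) and the standard library are available. Lean on these libraries where they do the work, as an engineer would, in place of code of your own. Each camera call takes 0.05 s, during which the arm holds its last target. There are 200 camera calls.

## Working session

There is one attempt and no reset: what is moved stays moved. The work goes in short steps, Python scripts to look and compute and a tool call to move; the robot and the scene stay as the last step left them, time stands still between calls to the robot, and variables do not carry over. Pictures are saved under pics/ and viewed, about 12 in all and at most 16, crops included, and the job is handed in when it is done.

Besides the shell and the picture viewer there is one more tool, called after ">>>" as name([rows], argument=value, ...), one row to a line, values as JSON. carry_out: Moves the arm, as the interface text tells. Its arguments: {"type":"object","properties":{"targets":{"type":"array","items":{"type":"array","items":{"type":"number"}}}},"required":["targets"]}

```bash
mkdir -p pics; ls; python3 - <<'E'
from bench import robot
import cv2
for n in("top","side"):
    s=robot.snapshot(n); cv2.imwrite(f"pics/{n}0.png",s["image"][:,:,::-1]); print(n,s["camera_matrix"].tolist(),s["pose"].round(4).tolist(),[k for k in s])
print(robot.get_obs())
E
```

```text
pics
top [[431.43099927482115, 0.0, 285.0806961054226], [0.0, 431.43099927482115, 204.4660330487984], [0.0, 0.0, 1.0]] [[0.0049, 0.9924, -0.1234, 0.455], [-1.0, 0.0046, -0.0031, -0.0134], [-0.0025, 0.1234, 0.9924, 0.8751], [0.0, 0.0, 0.0, 1.0]] ['image', 'camera_matrix', 'pose']
side [[498.4028106289827, 0.0, 280.9818430855399], [0.0, 498.4028106289827, 202.2400073188173], [0.0, 0.0, 1.0]] [[0.9878, 0.0824, -0.132, 0.4585], [-0.1553, 0.5814, -0.7987, -0.6879], [0.0109, 0.8095, 0.5871, 0.5624], [0.0, 0.0, 0.0, 1.0]] ['image', 'camera_matrix', 'pose']
{'time': 0.1, 'joint_positions': array([-1.20613494e+00,  8.79019152e-02,  1.37208753e+00, -4.70585784e-05,
        1.68359027e+00, -1.03126605e-01]), 'qvel': array([ 0.00117629, -0.00183404, -0.00390857,  0.0004784 ,  0.0002474 ,
       -0.00016552]), 'joint_torque': array([ 2.56260340e-03, -3.41255522e+01, -3.03299654e+01,  7.21981446e-02,
        3.04870738e-02, -9.51519473e-05]), 'tool_pos': array([ 0.24779518, -0.4904698 ,  0.20441775]), 'ee_rot': array([-1.65039001,  1.56880871,  1.95898539]), 'wrist_force': array([ 0.12341356, -0.10819785, -0.84900009]), 'wrist_torque': array([-0.01988018,  0.04905591, -0.07229477]), 'width': 0.09439752210246337}
```

View pics/top0.png

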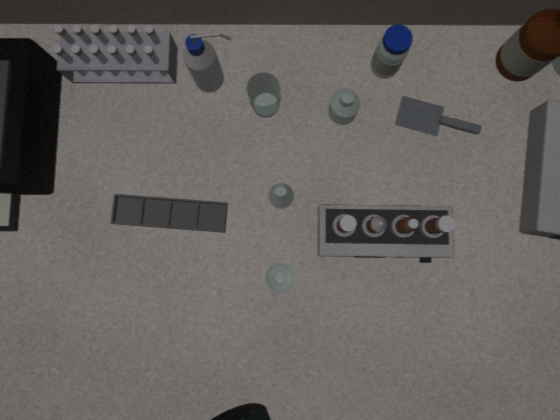

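View pics/side0.png

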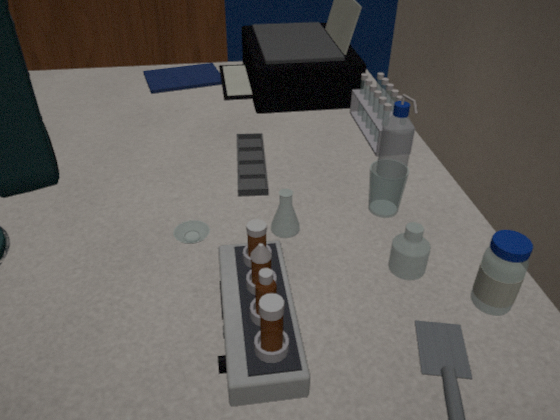

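The top view shows the tray at columns 113-228, row ~213, and the warmer at 318-454, rows 205-258. The side view gives the left-to-right order: short (b), cone (d), narrow neck (c), tall (a). Next I'll enlarge both for corner measurements.

```bash
python3 - <<'E'
import cv2,numpy as np
im=cv2.imread("pics/top0.png")
g=lambda c:(255*(c/255.)**.55).astype(np.uint8)
a=g(cv2.resize(im[180:250,100:240],None,fx=5,fy=4,interpolation=2)[:, :])
a=g(cv2.resize(im[185:245,105:235],None,fx=5,fy=5,interpolation=2)); b=g(cv2.resize(im[198:264,310:460],None,fx=4.5,fy=4.5,interpolation=2))
a=cv2.copyMakeBorder(a,0,0,0,675-650,0)
cv2.imwrite("pics/crop.png",np.vstack([a,b])); print(a.shape,b.shape)
E
```

```text
(300, 675, 3) (297, 675, 3)
```

View pics/crop.png

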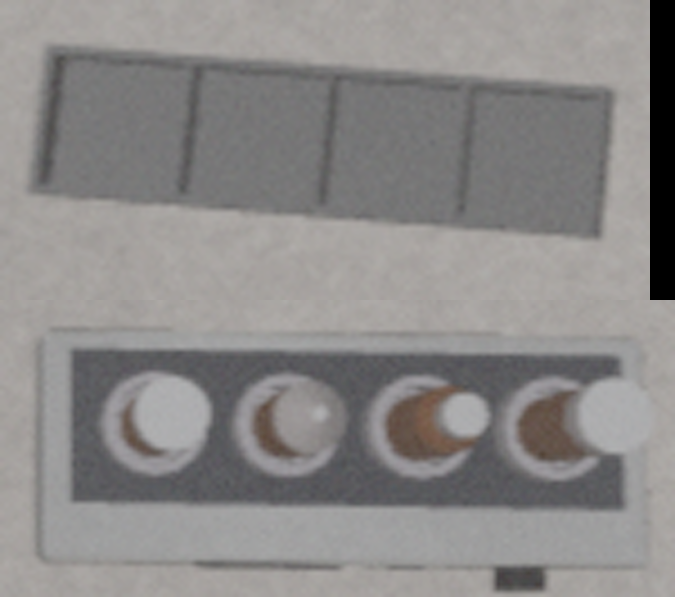

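The crop shows the tray corners (50,46), (612,88), (601,238), (30,192), and in the lower half the cup rims and caps: b 172,412, d tip 322,411, c 465,415, a 613,414.

```bash
cat > h.py <<'E'
import numpy as np, cv2
from bench import robot
from scipy.spatial.transform import Rotation as R
def px2w(s,px,z):
    K,P=s["camera_matrix"],s["pose"]
    p=np.linalg.inv(K)@[px[0],px[1],1]; d=P[:3,:3]@[p[0],-p[1],-1]; o=P[:3,3]
    return o+d*(z-o[2])/d[2]
def w2px(s,w):
    K,P=s["camera_matrix"],s["pose"]
    c=P[:3,:3].T@(np.array(w)-P[:3,3]); q=K@[c[0],-c[1],-c[2]]; return q[:2]/q[2]
E
python3 - <<'E'
from h import *
s=robot.snapshot("top"); np.set_printoptions(precision=4,suppress=True)
T=np.array([px2w(s,(105+(x+.5)/5-.5,185+(y+.5)/5-.5),.016) for x,y in[(50,46),(612,88),(601,238),(30,192)]])
print(T,"c",T.mean(0)); print([np.linalg.norm(T[i]-T[(i+1)%4]) for i in range(4)])
v=(T[0]-T[1])+(T[3]-T[2]); print("yaw",np.arctan2(-v[0],v[1]))
f=lambda x,y,z:px2w(s,(310+(x+.5)/4.5-.5,198+(y-300+.5)/4.5-.5),z)
for x,y in[(155,424),(289,425),(421,427),(552,429)]: print("cup",f(x,y,.062))
for x,y,z in[(172,412,.112),(322,412,.122),(465,415,.124),(613,414,.130)]: print("cap",f(x,y,z))
W=np.array([f(x,y,.045) for x,y in[(40,328),(643,340),(643,568),(40,562)]]);print(W,W.mean(0))
o=robot.get_obs(); print(R.from_euler('xyz',o['ee_rot']).as_matrix())
E
```

```text
[[0.5819 0.3329 0.016 ]
 [0.5658 0.106  0.016 ]
 [0.5056 0.1091 0.016 ]
 [0.5229 0.3377 0.016 ]] c [0.544  0.2214 0.016 ]
[np.float64(0.22747595407899437), np.float64(0.0603348267696319), np.float64(0.22931020847962064), np.float64(0.05919195841444675)]
yaw -0.07300338350548474
cup [ 0.5172 -0.1223  0.062 ]
cup [ 0.517  -0.1785  0.062 ]
cup [ 0.5165 -0.2338  0.062 ]
cup [ 0.5159 -0.2886  0.062 ]
cap [ 0.5181 -0.1224  0.112 ]
cap [ 0.5176 -0.1792  0.122 ]
cap [ 0.5165 -0.2341  0.124 ]
cap [ 0.5167 -0.2892  0.13  ]
[[ 0.5597 -0.0756  0.045 ]
 [ 0.5557 -0.3349  0.045 ]
 [ 0.4583 -0.3307  0.045 ]
 [ 0.4596 -0.0751  0.045 ]] [ 0.5083 -0.2041  0.045 ]
[[-0.0006  0.4509 -0.8926]
 [ 0.0016 -0.8926 -0.4509]
 [-1.     -0.0017 -0.0002]]
```

Vials (left to right b, d, c, a) are at x≈0.517, y=-0.1225/-0.179/-0.234/-0.289. The tray is centred at (0.544, 0.2214) with yaw -0.073. I'll first turn the tool so the jaws open along world x, then go above b.

>>> carry_out([
  [0, -0.575, 0, 0, -7.9],
  [0, -0.575, 0, 0, -7.9],
  [0, -0.575, 0, 0, -7.9],
  [0, -0.575, 0, 0, -7.9],
  [0, -0.575, 0, 0, -7.9],
  [0, -0.575, 0, 0, -7.9],
  [0, -0.575, 0, 0, -7.9],
  [0, -0.575, 0, 0, -7.9],
  [0, 0, 2.45, -3.35, 0],
  [0, 0, 2.45, -3.35, 0],
  [0, 0, 2.45, -3.35, 0],
  [0, 0, 2.45, -3.35, 0],
  [0, 0, 2.45, -3.35, 0],
  [0, 0, 2.45, -3.35, 0],
  [0, 0, 2.45, -3.35, 0],
  [0, 0, 2.45, -3.35, 0],
  [0, 0, 2.45, -3.35, 0],
  [0, 0, 2.45, -3.35, 0],
  [0, 0, 2.45, -3.35, 0],
  [0, 0, 0, 0, 0],
])

```text
time: 2.15
tool_pos: [0.5192, -0.1184, 0.2505]
ee_rot: [-2.876, 1.569, 1.843]
wrist_force: [0.2, 0.1, -0.3]
width: 0.0943
```

>>> carry_out([
  [0, 0, -0.15, 0.4, 0],
  [0, 2, 0, 0, 0],
  [0, 2, 0, 0, 0],
  [0, 2, 0, 0, 0],
  [0, 2, 0, 0, 0],
  [0, 2, 0, 0, 0],
  [0, 0, 0, 0, 0],
  [0, 0, 0, 0, 0],
])

```text
time: 2.95
tool_pos: [0.5153, -0.1277, 0.1517]
ee_rot: [-1.236, 1.57, -2.809]
wrist_force: [-0.2, -0.4, 0.6]
width: 0.0939
```

```bash
python3 - <<'E'
from h import *
s=robot.snapshot("side"); i=(255*(s["image"][200:420,150:400,::-1]/255.)**.6).astype('uint8')
cv2.imwrite("pics/s1.png",cv2.resize(i,None,fx=2.6,fy=2.6,interpolation=2)); print(robot.get_obs()['tool_pos'])
E
```

```text
[ 0.51600772 -0.1276173   0.15261057]
```

View pics/s1.png

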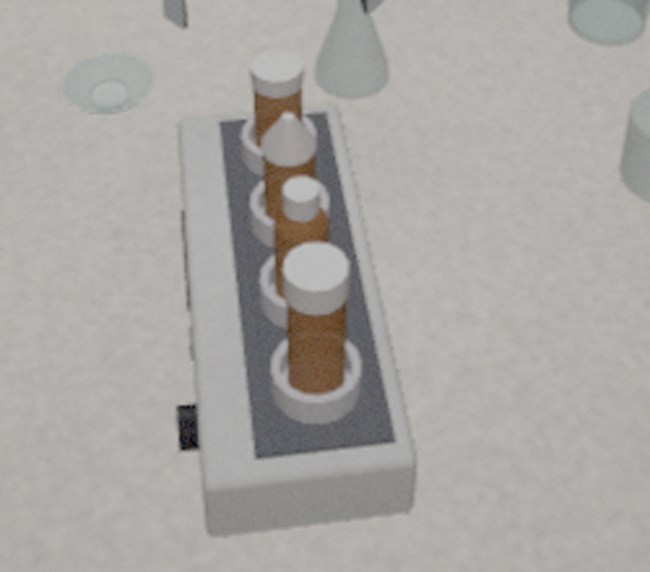

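The fingers straddle vial b. The measured pose says the tool is 5 mm off in y, so I'll correct that and descend.

>>> carry_out([
  [0, 0, 0.15, -0.5, 0],
  [0, 1.4, 0, 0, 0],
  [0, 1.4, 0, 0, 0],
  [0, 1.4, 0, 0, 0],
  [0, 1.4, 0, 0, 0],
  [0, 1.4, 0, 0, 0],
  [0, 1.4, 0, 0, 0],
  [0, 0, 0, 0, 0],
  [0, 0, 0, 0, 0],
  [0, 0, 0, 0, 0],
])

```text
time: 4.0
tool_pos: [0.5182, -0.1217, 0.0683]
ee_rot: [1.199, 1.569, -0.372]
wrist_force: [-0.6, -0.6, 0.0]
width: 0.0941
```

>>> carry_out([
  [1, 0, 0, 0, 0],
  [1, 0, 0, 0, 0],
  [1, 0, 0, 0, 0],
  [1, 0, 0, 0, 0],
  [1, 0, 0, 0, 0],
  [1, 0, 0, 0, 0],
  [1, 0, 0, 0, 0],
  [1, 0, 0, 0, 0],
  [1, 0, 0, 0, 0],
  [1, 0, 0, 0, 0],
])

```text
time: 5.0
tool_pos: [0.5174, -0.1214, 0.0674]
ee_rot: [-1.544, 1.571, -3.115]
wrist_force: [-0.2, 0.1, 0.6]
width: 0.0296
```

>>> carry_out([
  [1, -1, 0, 0, 0],
  [1, -1, 0, 0, 0],
  [1, -1.5, 0, 0, 0],
  [1, -2, 0, 0, 0],
  [1, -2, 0, 0, 0],
  [1, -2, 0, 0, 0],
  [1, -2, 0, 0, 0],
  [1, -2, 0, 0, 0],
  [1, -2, 0, 0, 0],
  [1, -1.5, 0, 0, 0],
  [1, 0, 0, 0, 0],
  [1, 0, 0, 0, 0],
])

```text
time: 6.2
tool_pos: [0.5175, -0.1214, 0.2377]
ee_rot: [1.053, 1.57, -0.518]
wrist_force: [0.6, -0.4, 0.1]
width: 0.0289
```

```bash
python3 - <<'E'
from h import *
s=robot.snapshot("side"); i=(255*(s["image"][60:340,100:450,::-1]/255.)**.6).astype('uint8')
cv2.imwrite("pics/s2.png",cv2.resize(i,None,fx=2,fy=2,interpolation=2)); o=robot.get_obs();print(o['tool_pos'],o['width'])
E
```

```text
[ 0.51712045 -0.12129541  0.23668671] 0.028732895827924976
```

View pics/s2.png

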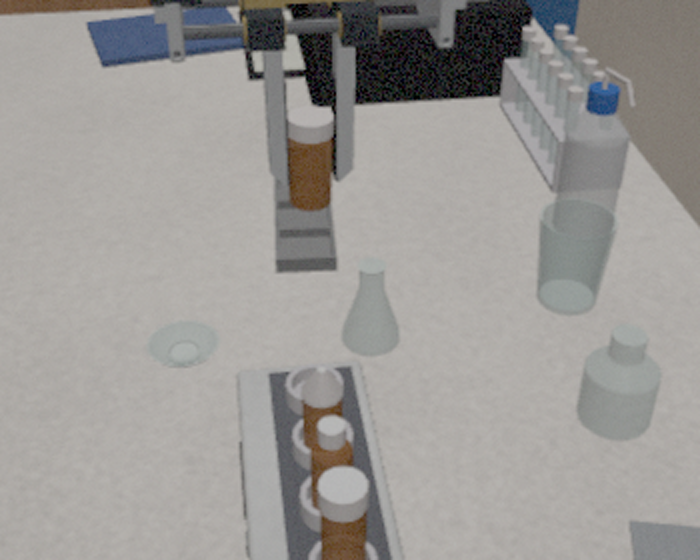

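Vial b (310,150) is held upright between the fingertips. Now over to the right-hand bay.

>>> carry_out([
  [1, 0, 0.1, -1, 0],
  [1, 0, 0.2, -2, 0],
  [1, 0, 0.2, -2.5, 0],
  [1, 0, 0.2, -2.5, 0],
  [1, 0, 0.2, -2.5, 0],
  [1, 0, 0.2, -2.5, 0],
  [1, 0, 0.2, -2.5, 0],
  [1, 0, 0.2, -2.5, 0],
  [1, 0, 0.2, -2.5, 0],
  [1, 0, 0.2, -2.5, 0],
  [1, 0, 0.1, -2, 0],
  [1, 0, 0.1, -0.9, 0],
  [1, 0, 0, 0, 0],
  [1, 3, 0, 0, 0],
  [1, 3, 0, 0, 0],
  [1, 3, 0, 0, 0],
  [1, 3, 0, 0, 0],
  [1, 3, 0, 0, 0],
  [1, 0, 0, 0, 0],
  [1, 0, 0, 0, 0],
])

```text
time: 8.25
tool_pos: [0.5383, 0.1368, 0.0874]
ee_rot: [-1.143, 1.57, -2.715]
wrist_force: [0.8, -0.9, 0.3]
width: 0.0289
```

```bash
python3 - <<'E'
from h import *
s=robot.snapshot("side"); i=(255*(s["image"][100:220,170:330,::-1]/255.)**.6).astype('uint8')
cv2.imwrite("pics/s3.png",cv2.resize(i,None,fx=4,fy=4,interpolation=2)); o=robot.get_obs();print(o['tool_pos'],o['width'],R.from_euler('xyz',o['ee_rot']).as_matrix()[:,0])
for y in(84,28,-28,-84): print(w2px(s,(.544+.073*y/1e3,.2214+.997*y/1e3,.004)))
E
```

```text
[0.53933851 0.13714899 0.08894096] 0.02912926386660733 [ 2.00402192e-03  4.01051989e-05 -9.99997991e-01]
[250.30301543 143.80809849]
[251.15223158 156.40866509]
[252.0749549  170.09992218]
[253.08116117 185.02988931]
```

View pics/s3.png

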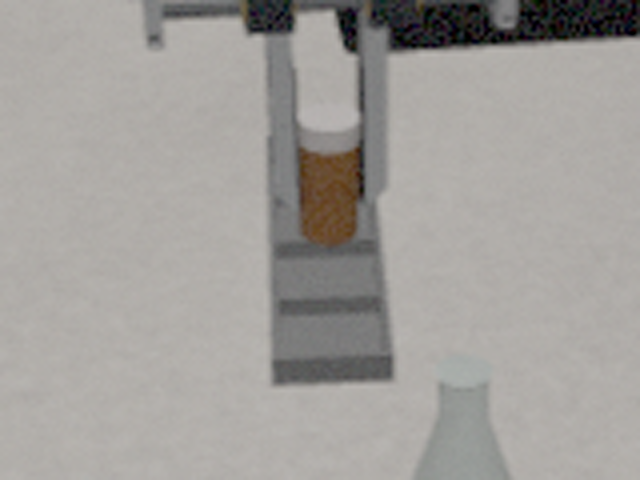

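The near bay's centre in the crop (333,335) matches the prediction (332,340). Lowering vial b.

>>> carry_out([
  [1, 1.5, 0, 0, 0],
  [1, 1.5, 0, 0, 0],
  [1, 1.5, 0, 0, 0],
  [1, 0.8, 0, 0, 0],
  [1, 0.5, 0, 0, 0],
  [1, 0, 0, 0, 0],
  [1, 0, 0, 0, 0],
  [1, 0.1, 0, 0, 0],
  [1, 0.1, 0, 0, 0],
  [1, 0.1, 0, 0, 0],
  [1, 0.1, 0, 0, 0],
  [1, 0.1, 0, 0, 0],
  [1, 0.1, 0, 0, 0],
  [1, 0, 0, 0, 0],
  [1, 0, 0, 0, 0],
])

```text
time: 9.8
tool_pos: [0.5385, 0.1376, 0.0234]
ee_rot: [-0.375, 1.571, -1.945]
wrist_force: [-0.2, -0.0, -0.6]
width: 0.0292
```

>>> carry_out([
  [1, 0.1, 0, 0, 0],
  [1, 0, 0, 0, 0],
  [1, 0, 0, 0, 0],
])

```text
time: 10.1
tool_pos: [0.5384, 0.1376, 0.0224]
ee_rot: [-0.75, 1.571, -2.321]
wrist_force: [0.8, 0.4, -0.4]
width: 0.0292
```

>>> carry_out([
  [1, 0.1, 0, 0, 0],
  [1, 0, 0, 0, 0],
  [1, 0, 0, 0, 0],
])

```text
time: 10.4
tool_pos: [0.5385, 0.1376, 0.0215]
ee_rot: [0.6, 1.571, -0.971]
wrist_force: [0.8, -0.1, -0.5]
width: 0.0292
```

>>> carry_out([
  [1, 0.05, 0, 0, 0],
  [1, 0, 0, 0, 0],
  [1, 0, 0, 0, 0],
])

```text
time: 10.7
tool_pos: [0.5386, 0.1376, 0.0214]
ee_rot: [1.285, 1.57, -0.286]
wrist_force: [-0.9, -0.1, 2.7]
width: 0.0292
```

Contact at 2.7 N, so I'll open, rise and go to vial d.

>>> carry_out([
  [0, 0, 0, 0, 0],
  [0, 0, 0, 0, 0],
  [0, 0, 0, 0, 0],
  [0, 0, 0, 0, 0],
  [0, 0, 0, 0, 0],
  [0, 0, 0, 0, 0],
  [0, 0, 0, 0, 0],
  [0, 0, 0, 0, 0],
  [0, -1.0, 0, 0, 0],
  [0, -2.0, 0, 0, 0],
  [0, -3, 0, 0, 0],
  [0, -3, 0, 0, 0],
  [0, -3, 0, 0, 0],
  [0, -3, 0, 0, 0],
  [0, -3, 0, 0, 0],
  [0, 0, 0, 0, 0],
])

```text
time: 12.3
tool_pos: [0.5411, 0.138, 0.2076]
ee_rot: [1.718, 1.559, 0.148]
wrist_force: [0.1, 0.0, 0.1]
width: 0.0942
```

>>> carry_out([
  [0, 0, -0.2, 3.17, 0],
  [0, 0, -0.2, 3.17, 0],
  [0, 0, -0.2, 3.17, 0],
  [0, 0, -0.2, 3.17, 0],
  [0, 0, -0.2, 3.17, 0],
  [0, 0, -0.2, 3.17, 0],
  [0, 0, -0.2, 3.17, 0],
  [0, 0, -0.2, 3.17, 0],
  [0, 0, -0.2, 3.17, 0],
  [0, 0, -0.3, 3.17, 0],
  [0, 0, 0, 0, 0],
  [0, 0, 0, 0, 0],
  [0, 0, 0, 0, 0],
])

```text
time: 13.6
tool_pos: [0.5174, -0.1785, 0.2005]
ee_rot: [-2.522, 1.57, 2.191]
wrist_force: [0.3, 0.3, 1.0]
width: 0.0939
```

```bash
python3 - <<'E'
from h import *
s=robot.snapshot("side"); i=(255*(s["image"][90:400,150:400,::-1]/255.)**.6).astype('uint8')
cv2.imwrite("pics/s4.png",cv2.resize(i,None,fx=1.9,fy=1.9,interpolation=2)); o=robot.get_obs();print(o['tool_pos'],o['width'])
E
```

```text
[ 0.51749747 -0.17830247  0.20073656] 0.09439984343500815
```

View pics/s4.png

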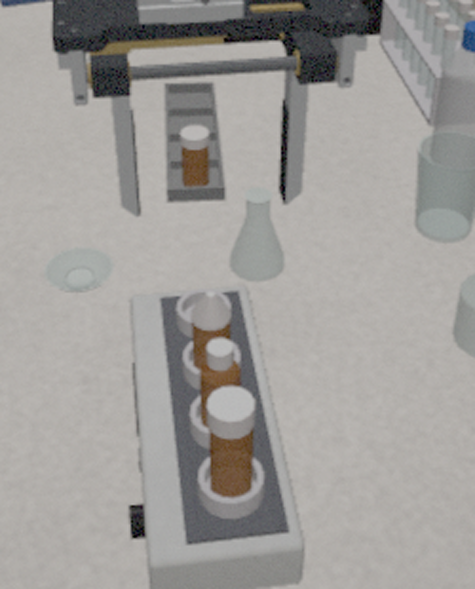

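Vial b stands in the near (right) bay at (195,160) and the tool is above vial d. Descending and gripping.

>>> carry_out([
  [0, 2, 0, 0, 0],
  [0, 2, 0, 0, 0],
  [0, 2, 0, 0, 0],
  [0, 2, 0, 0, 0],
  [0, 1.5, 0, 0, 0],
  [0, 1.5, 0, 0, 0],
  [0, 1.5, 0, 0, 0],
  [0, 0.8, 0, 0, 0],
  [0, 0, 0, 0, 0],
  [0, 0, 0, 0, 0],
])

```text
time: 14.65
tool_pos: [0.5178, -0.1796, 0.0684]
ee_rot: [1.022, 1.57, -0.548]
wrist_force: [0.2, -0.5, 0.7]
width: 0.0941
```

>>> carry_out([
  [1, 0, 0, 0, 0],
  [1, 0, 0, 0, 0],
  [1, 0, 0, 0, 0],
  [1, 0, 0, 0, 0],
  [1, 0, 0, 0, 0],
  [1, 0, 0, 0, 0],
  [1, 0, 0, 0, 0],
  [1, 0, 0, 0, 0],
  [1, 0, 0, 0, 0],
  [1, 0, 0, 0, 0],
  [1, 0, 0, 0, 0],
  [1, 0, 0, 0, 0],
])

```text
time: 15.85
tool_pos: [0.5174, -0.1794, 0.0679]
ee_rot: [-1.71, 1.571, 3.003]
wrist_force: [0.1, -1.3, -0.9]
width: 0.0275
```

>>> carry_out([
  [1, -1, 0, 0, 0],
  [1, -1, 0, 0, 0],
  [1, -1.5, 0, 0, 0],
  [1, -2, 0, 0, 0],
  [1, -2, 0, 0, 0],
  [1, -2, 0, 0, 0],
  [1, -2, 0, 0, 0],
  [1, -2, 0, 0, 0],
  [1, -2, 0, 0, 0],
  [1, -1.5, 0, 0, 0],
  [1, 0, 0, 0, 0],
])

```text
time: 16.95
tool_pos: [0.5188, -0.18, 0.242]
ee_rot: [1.13, 1.564, -0.44]
wrist_force: [-0.6, -0.4, -1.1]
width: 0.0274
```

>>> carry_out([
  [1, 0, 0.1, -1.5, 0],
  [1, 0, 0.15, -2, 0],
  [1, 0, 0.2, -2.5, 0],
  [1, 0, 0.2, -2.5, 0],
  [1, 0, 0.2, -2.5, 0],
  [1, 0, 0.2, -2.5, 0],
  [1, 0, 0.2, -2.5, 0],
  [1, 0, 0.2, -2.5, 0],
  [1, 0, 0.2, -2.5, 0],
  [1, 0, 0.2, -2.5, 0],
  [1, 0, 0.2, -2.5, 0],
  [1, 0, 0.2, -2.5, 0],
  [1, 0, 0.1, -2.5, 0],
  [1, 0, 0.1, -2.5, 0],
  [1, 0, 0, -2.5, 0],
  [1, 0, 0, -1.3, 0],
  [1, 0, 0, 0, 0],
  [1, 0, 0, 0, 0],
  [1, 0, 0, 0, 0],
])

```text
time: 18.85
tool_pos: [0.5419, 0.1927, 0.2377]
ee_rot: [-0.562, 1.57, -2.134]
wrist_force: [-0.1, -0.0, -0.6]
width: 0.0276
```

>>> carry_out([
  [1, 2, 0, -0.1, 0],
  [1, 3, 0, 0, 0],
  [1, 3, 0, 0, 0],
  [1, 3, 0, 0, 0],
  [1, 3, 0, 0, 0],
  [1, 2, 0, 0, 0],
  [1, 1.5, 0, 0, 0],
  [1, 1.5, 0, 0, 0],
  [1, 1, 0, 0, 0],
  [1, 0.8, 0, 0, 0],
  [1, 0.3, 0, 0, 0],
  [1, 0, 0, 0, 0],
  [1, 0, 0, 0, 0],
  [1, 0, 0, 0, 0],
])

```text
time: 20.25
tool_pos: [0.5426, 0.1948, 0.0278]
ee_rot: [1.755, 1.569, 0.185]
wrist_force: [0.1, 0.4, -0.1]
width: 0.0274
```

Expected touch is near 0.022.

>>> carry_out([
  [1, 0.1, 0, 0, 0],
  [1, 0.1, 0, 0, 0],
  [1, 0.1, 0, 0, 0],
  [1, 0.1, 0, 0, 0],
  [1, 0.1, 0, 0, 0],
  [1, 0, 0, 0, 0],
  [1, 0, 0, 0, 0],
])

```text
time: 20.95
tool_pos: [0.542, 0.1946, 0.0219]
ee_rot: [0.359, 1.571, -1.212]
wrist_force: [-0.4, -0.3, -1.5]
width: 0.0277
```

>>> carry_out([
  [1, 0.05, 0, 0, 0],
  [1, 0, 0, 0, 0],
  [1, 0, 0, 0, 0],
])

```text
time: 21.25
tool_pos: [0.542, 0.1946, 0.0218]
ee_rot: [1.219, 1.571, -0.351]
wrist_force: [-1.7, -0.9, 1.7]
width: 0.0276
```

>>> carry_out([
  [0, 0, 0, 0, 0],
  [0, 0, 0, 0, 0],
  [0, 0, 0, 0, 0],
  [0, 0, 0, 0, 0],
  [0, 0, 0, 0, 0],
  [0, 0, 0, 0, 0],
  [0, 0, 0, 0, 0],
  [0, 0, 0, 0, 0],
  [0, -1.0, 0, 0, 0],
  [0, -2.0, 0, 0, 0],
  [0, -3, 0, 0, 0],
  [0, -3, 0, 0, 0],
  [0, -3, 0, 0, 0],
  [0, -3, 0, 0, 0],
  [0, -3, 0, 0, 0],
  [0, 0, 0, 0, 0],
])

```text
time: 22.85
tool_pos: [0.5445, 0.1953, 0.2082]
ee_rot: [1.814, 1.559, 0.244]
wrist_force: [-0.1, -0.4, 0.2]
width: 0.0938
```

>>> carry_out([
  [0, 0, -0.2, 3.3, 0],
  [0, 0, -0.2, 3.3, 0],
  [0, 0, -0.2, 3.3, 0],
  [0, 0, -0.2, 3.3, 0],
  [0, 0, -0.2, 3.3, 0],
  [0, 0, -0.2, 3.3, 0],
  [0, 0, -0.2, 3.3, 0],
  [0, 0, -0.2, 3.3, 0],
  [0, 0, -0.2, 3.3, 0],
  [0, 0, -0.2, 3.3, 0],
  [0, 0, -0.2, 3.3, 0],
  [0, 0, -0.2, 3.3, 0],
  [0, 0, -0.1, 3.3, 0],
  [0, 0, 0, 0, 0],
  [0, 0, 0, 0, 0],
  [0, 0, 0, 0, 0],
])

```text
time: 24.45
tool_pos: [0.5169, -0.2334, 0.201]
ee_rot: [-2.532, 1.57, 2.181]
wrist_force: [0.3, 0.9, -0.5]
width: 0.094
```

```bash
python3 - <<'E'
from h import *
s=robot.snapshot("side"); i=(255*(s["image"][90:400,150:400,::-1]/255.)**.6).astype('uint8')
cv2.imwrite("pics/s5.png",cv2.resize(i,None,fx=1.9,fy=1.9,interpolation=2)); o=robot.get_obs();print(o['tool_pos'],o['width'])
E
```

```text
[ 0.51700979 -0.23321213  0.20125653] 0.0937645992394671
```

View pics/s5.png

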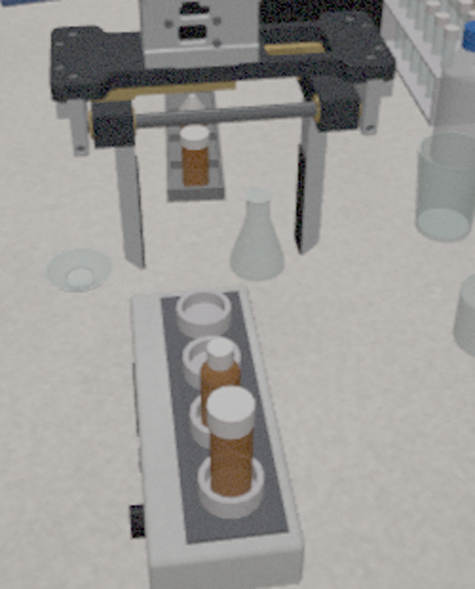

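Vials b (195,155) and d (its tip at 190,100, partly hidden) stand in the tray. The tool is above vial c, so I'll descend and grip.

>>> carry_out([
  [0, 2, 0, 0, 0],
  [0, 2, 0, 0, 0],
  [0, 2, 0, 0, 0],
  [0, 2, 0, 0, 0],
  [0, 1.5, 0, 0, 0],
  [0, 1.5, 0, 0, 0],
  [0, 1.5, 0, 0, 0],
  [0, 0.8, 0, 0, 0],
  [0, 0, 0, 0, 0],
  [0, 0, 0, 0, 0],
])

```text
time: 25.5
tool_pos: [0.5173, -0.2347, 0.0689]
ee_rot: [0.982, 1.57, -0.589]
wrist_force: [0.6, -0.3, 0.3]
width: 0.094
```

>>> carry_out([
  [1, 0, 0, 0, 0],
  [1, 0, 0, 0, 0],
  [1, 0, 0, 0, 0],
  [1, 0, 0, 0, 0],
  [1, 0, 0, 0, 0],
  [1, 0, 0, 0, 0],
  [1, 0, 0, 0, 0],
  [1, 0, 0, 0, 0],
  [1, 0, 0, 0, 0],
  [1, 0, 0, 0, 0],
  [1, 0, 0, 0, 0],
  [1, 0, 0, 0, 0],
])

```text
time: 26.7
tool_pos: [0.5169, -0.2344, 0.0685]
ee_rot: [-1.502, 1.571, -3.073]
wrist_force: [-0.9, -0.6, 0.3]
width: 0.0274
```

>>> carry_out([
  [1, -1, 0, 0, 0],
  [1, -1, 0, 0, 0],
  [1, -1.5, 0, 0, 0],
  [1, -2, 0, 0, 0],
  [1, -2, 0, 0, 0],
  [1, -2, 0, 0, 0],
  [1, -2, 0, 0, 0],
  [1, -2, 0, 0, 0],
  [1, -2, 0, 0, 0],
  [1, -1.5, 0, 0, 0],
  [1, 0, 0, 0, 0],
  [1, 0, 0, 0, 0],
  [1, 0, 0, 0, 0],
])

```text
time: 28.0
tool_pos: [0.5165, -0.2341, 0.2371]
ee_rot: [-2.074, 1.568, 2.638]
wrist_force: [-0.9, 0.2, -0.6]
width: 0.0271
```

>>> carry_out([
  [1, 0, 0.1, -1.3, 0],
  [1, 0, 0.15, -2.5, 0],
  [1, 0, 0.2, -2.7, 0],
  [1, 0, 0.2, -2.7, 0],
  [1, 0, 0.2, -2.7, 0],
  [1, 0, 0.2, -2.7, 0],
  [1, 0, 0.2, -2.7, 0],
  [1, 0, 0.2, -2.7, 0],
  [1, 0, 0.2, -2.7, 0],
  [1, 0, 0.2, -2.7, 0],
  [1, 0, 0.2, -2.7, 0],
  [1, 0, 0.2, -2.7, 0],
  [1, 0, 0.2, -2.7, 0],
  [1, 0, 0.2, -2.7, 0],
  [1, 0, 0.2, -2.7, 0],
  [1, 0, 0.1, -2.7, 0],
  [1, 0, 0, -2.7, 0],
  [1, 0, 0, -2.7, 0],
  [1, 0, 0, -1.3, 0],
  [1, 0, 0, 0, 0],
])

```text
time: 30.0
tool_pos: [0.5456, 0.2502, 0.2374]
ee_rot: [-1.287, 1.569, -2.854]
wrist_force: [-0.2, -0.7, -0.6]
width: 0.0271
```

>>> carry_out([
  [1, 2, 0, 0, 0],
  [1, 3, 0, 0, 0],
  [1, 3, 0, 0, 0],
  [1, 3, 0, 0, 0],
  [1, 3, 0, 0, 0],
  [1, 2, 0, 0, 0],
  [1, 1.5, 0, 0, 0],
  [1, 1.5, 0, 0, 0],
  [1, 0, 0, 0, 0],
  [1, 0, 0, 0, 0],
  [1, 0, 0, 0, 0],
])

```text
time: 31.1
tool_pos: [0.5475, 0.2488, 0.05]
ee_rot: [1.854, 1.568, 0.283]
wrist_force: [0.5, -0.8, -0.2]
width: 0.0273
```

>>> carry_out([
  [1, 1, -0.1, 0, 0],
  [1, 0.8, 0, 0, 0],
  [1, 0.4, 0, 0, 0],
  [1, 0.1, 0, 0, 0],
  [1, 0.1, 0, 0, 0],
  [1, 0.1, 0, 0, 0],
  [1, 0.1, 0, 0, 0],
  [1, 0, 0, 0, 0],
  [1, 0, 0, 0, 0],
  [1, 0, 0, 0, 0],
])

```text
time: 32.1
tool_pos: [0.5456, 0.2486, 0.0226]
ee_rot: [1.49, 1.57, -0.08]
wrist_force: [0.8, -0.0, -0.9]
width: 0.0277
```

>>> carry_out([
  [1, 0.1, 0, 0, 0],
  [1, 0, 0, 0, 0],
  [1, 0, 0, 0, 0],
])

```text
time: 32.4
tool_pos: [0.5457, 0.2487, 0.0224]
ee_rot: [1.786, 1.57, 0.215]
wrist_force: [-2.2, -0.1, 4.6]
width: 0.0272
```

Contact at 4.6 N. Releasing, then on to vial a.

>>> carry_out([
  [0, 0, 0, 0, 0],
  [0, 0, 0, 0, 0],
  [0, 0, 0, 0, 0],
  [0, 0, 0, 0, 0],
  [0, 0, 0, 0, 0],
  [0, 0, 0, 0, 0],
  [0, 0, 0, 0, 0],
  [0, 0, 0, 0, 0],
  [0, -1.0, 0, 0, 0],
  [0, -2.0, 0, 0, 0],
  [0, -3, 0, 0, 0],
  [0, -3, 0, 0, 0],
  [0, -3, 0, 0, 0],
  [0, -3, 0, 0, 0],
  [0, -3, 0, 0, 0],
  [0, 0, 0, 0, 0],
])

```text
time: 34.0
tool_pos: [0.5479, 0.2495, 0.2085]
ee_rot: [1.9, 1.559, 0.329]
wrist_force: [-0.2, 0.1, 1.1]
width: 0.0943
```

>>> carry_out([
  [0, 0, -0.18, 3.36, 0],
  [0, 0, -0.18, 3.36, 0],
  [0, 0, -0.18, 3.36, 0],
  [0, 0, -0.18, 3.36, 0],
  [0, 0, -0.18, 3.36, 0],
  [0, 0, -0.18, 3.36, 0],
  [0, 0, -0.18, 3.36, 0],
  [0, 0, -0.18, 3.36, 0],
  [0, 0, -0.18, 3.36, 0],
  [0, 0, -0.18, 3.36, 0],
  [0, 0, -0.18, 3.36, 0],
  [0, 0, -0.18, 3.36, 0],
  [0, 0, -0.18, 3.36, 0],
  [0, 0, -0.18, 3.36, 0],
  [0, 0, -0.18, 3.36, 0],
  [0, 0, -0.18, 3.36, 0],
  [0, 0, 0, 0, 0],
  [0, 0, 0, 0, 0],
  [0, 0, 0, 0, 0],
])

```text
time: 35.9
tool_pos: [0.5166, -0.288, 0.2011]
ee_rot: [-2.6, 1.57, 2.113]
wrist_force: [-0.1, 0.3, 0.4]
width: 0.0939
```

```bash
python3 - <<'E'
from h import *
s=robot.snapshot("top"); i=(255*(s["image"][170:270,100:470,::-1]/255.)**.6).astype('uint8')
cv2.imwrite("pics/s6.png",cv2.resize(i,None,fx=2.1,fy=2.1,interpolation=2)); o=robot.get_obs();print(o['tool_pos'],o['width'])
E
```

```text
[ 0.51679885 -0.28775676  0.2013205 ] 0.0937738521442254
```

View pics/s6.png

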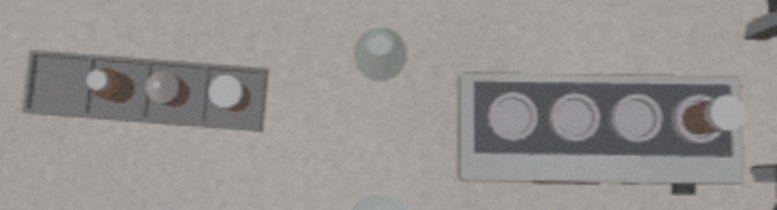

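Vials b, d and c stand in the right three bays (225,92 / 162,87 / 97,80). Only vial a remains, in the right cup.

>>> carry_out([
  [0, 2, 0, 0, 0],
  [0, 2, 0, 0, 0],
  [0, 2, 0, 0, 0],
  [0, 2, 0, 0, 0],
  [0, 1.5, 0, 0, 0],
  [0, 1.5, 0, 0, 0],
  [0, 1.5, 0, 0, 0],
  [0, 0.8, 0, 0, 0],
  [0, 0, 0, 0, 0],
  [0, 0, 0, 0, 0],
])

```text
time: 36.95
tool_pos: [0.517, -0.2893, 0.0689]
ee_rot: [0.944, 1.57, -0.627]
wrist_force: [0.7, -0.2, 0.7]
width: 0.0943
```

>>> carry_out([
  [1, 0, 0, 0, 0],
  [1, 0, 0, 0, 0],
  [1, 0, 0, 0, 0],
  [1, 0, 0, 0, 0],
  [1, 0, 0, 0, 0],
  [1, 0, 0, 0, 0],
  [1, 0, 0, 0, 0],
  [1, 0, 0, 0, 0],
  [1, 0, 0, 0, 0],
  [1, 0, 0, 0, 0],
  [1, 0, 0, 0, 0],
  [1, 0, 0, 0, 0],
])

```text
time: 38.15
tool_pos: [0.5166, -0.289, 0.0684]
ee_rot: [-1.314, 1.571, -2.885]
wrist_force: [0.3, 0.0, -0.3]
width: 0.0292
```

>>> carry_out([
  [1, -1, 0, 0, 0],
  [1, -1, 0, 0, 0],
  [1, -1.5, 0, 0, 0],
  [1, -2, 0, 0, 0],
  [1, -2, 0, 0, 0],
  [1, -2, 0, 0, 0],
  [1, -2, 0, 0, 0],
  [1, -2, 0, 0, 0],
  [1, -2, 0, 0, 0],
  [1, -1.5, 0, 0, 0],
  [1, 0, 0, 0, 0],
  [1, 0, 0, 0, 0],
  [1, 0, 0, 0, 0],
])

```text
time: 39.45
tool_pos: [0.5162, -0.2887, 0.2371]
ee_rot: [-2.151, 1.568, 2.561]
wrist_force: [-0.3, 0.1, -0.1]
width: 0.0293
```

>>> carry_out([
  [1, 0, 0.17, -1.5, 0],
  [1, 0, 0.17, -2.5, 0],
  [1, 0, 0.17, -3.2, 0],
  [1, 0, 0.17, -3.2, 0],
  [1, 0, 0.17, -3.2, 0],
  [1, 0, 0.17, -3.2, 0],
  [1, 0, 0.17, -3.2, 0],
  [1, 0, 0.17, -3.2, 0],
  [1, 0, 0.17, -3.2, 0],
  [1, 0, 0.17, -3.2, 0],
  [1, 0, 0.17, -3.2, 0],
  [1, 0, 0.17, -3.2, 0],
  [1, 0, 0.17, -3.2, 0],
  [1, 0, 0.17, -3.2, 0],
  [1, 0, 0.17, -3.2, 0],
  [1, 0, 0.17, -3.2, 0],
  [1, 0, 0.17, -3.2, 0],
  [1, 0, 0.17, -3.2, 0],
  [1, 0, 0.17, -2.7, 0],
  [1, 0, 0.17, -1.5, 0],
])

```text
time: 41.45
tool_pos: [0.5492, 0.3077, 0.2371]
ee_rot: [-1.472, 1.568, -3.04]
wrist_force: [-0.0, -0.1, 0.0]
width: 0.0292
```

>>> carry_out([
  [1, 0, 0, 0, 0],
  [1, 2, 0, 0, 0],
  [1, 3, 0, 0, 0],
  [1, 3, 0, 0, 0],
  [1, 3, 0, 0, 0],
  [1, 3, 0, 0, 0],
  [1, 2, 0, 0, 0],
  [1, 1.5, 0, 0, 0],
  [1, 1.5, 0, 0, 0],
  [1, 0, 0, 0, 0],
  [1, 0, 0, 0, 0],
  [1, 0, 0, 0, 0],
])

```text
time: 42.65
tool_pos: [0.5517, 0.3054, 0.0501]
ee_rot: [1.935, 1.568, 0.364]
wrist_force: [0.2, 0.0, 0.3]
width: 0.0293
```

>>> carry_out([
  [1, 1, -0.1, 0, 0],
  [1, 0.8, 0, 0, 0],
  [1, 0.4, 0, 0, 0],
  [1, 0.1, 0, 0, 0],
  [1, 0.1, 0, 0, 0],
  [1, 0.1, 0, 0, 0],
  [1, 0.1, 0, 0, 0],
  [1, 0, 0, 0, 0],
  [1, 0, 0, 0, 0],
  [1, 0, 0, 0, 0],
])

```text
time: 43.65
tool_pos: [0.5497, 0.305, 0.0226]
ee_rot: [1.778, 1.571, 0.207]
wrist_force: [-0.2, -1.4, -0.0]
width: 0.0292
```

>>> carry_out([
  [1, 0.1, 0, 0, 0],
  [1, 0, 0, 0, 0],
  [1, 0, 0, 0, 0],
])

```text
time: 43.95
tool_pos: [0.5499, 0.3051, 0.0224]
ee_rot: [1.852, 1.57, 0.282]
wrist_force: [-1.9, -1.0, 4.9]
width: 0.0293
```

Contact at 4.9 N. Releasing, rising and moving back toward the middle to clear the view.

>>> carry_out([
  [0, 0, 0, 0, 0],
  [0, 0, 0, 0, 0],
  [0, 0, 0, 0, 0],
  [0, 0, 0, 0, 0],
  [0, 0, 0, 0, 0],
  [0, 0, 0, 0, 0],
  [0, 0, 0, 0, 0],
  [0, 0, 0, 0, 0],
  [0, -1.0, 0, 0, 0],
  [0, -2.0, 0, 0, 0],
  [0, -3, 0, 0, 0],
  [0, -3, 0, 0, 0],
  [0, -3, 0, 0, 0],
  [0, -3, 0, 0, 0],
  [0, -3, 0, 0, 0],
  [0, 0, 0, 0, 0],
])

```text
time: 45.55
tool_pos: [0.552, 0.3061, 0.2087]
ee_rot: [1.981, 1.559, 0.41]
wrist_force: [-0.3, 0.7, 0.4]
width: 0.0938
```

>>> carry_out([
  [0, 0, -0.3, 3.3, 0],
  [0, 0, -0.3, 3.3, 0],
  [0, 0, -0.3, 3.3, 0],
  [0, 0, -0.3, 3.3, 0],
  [0, 0, -0.3, 3.3, 0],
  [0, 0, -0.3, 3.3, 0],
  [0, 0, -0.3, 3.3, 0],
  [0, 0, -0.3, 3.3, 0],
  [0, 0, -0.3, 3.3, 0],
  [0, 0, -0.3, 3.3, 0],
  [0, 0, -0.3, 3.3, 0],
  [0, 0, -0.3, 3.3, 0],
  [0, 0, -0.3, 3.3, 0],
  [0, 0, -0.3, 3.3, 0],
  [0, 0, -0.3, 3.3, 0],
  [0, 0, 0, 0, 0],
  [0, 0, 0, 0, 0],
])

```text
time: 47.25
tool_pos: [0.5042, -0.1901, 0.2006]
ee_rot: [-2.36, 1.569, 2.351]
wrist_force: [0.8, 0.6, -0.2]
width: 0.0939
```

```bash
python3 - <<'E'
from h import *
g=lambda i:(255*(i[:,:,::-1]/255.)**.6).astype('uint8')
t=robot.snapshot("top"); a=cv2.resize(g(t["image"][185:245,105:235]),None,fx=5,fy=5,interpolation=2)
s=robot.snapshot("side"); b=cv2.resize(g(s["image"][115:205,190:320]),None,fx=5,fy=3,interpolation=2)
cv2.imwrite("pics/s7.png",np.vstack([a,b])); print(robot.get_obs()['tool_pos'])
for y,h in((84,.08),(28,.074),(-28,.072),(-84,.062)):
  p=(w2px(t,(.544+.073*y/1e3,.2214+.997*y/1e3,.004+h))+.5-[105,185])*5; print(p)
E
```

```text
[ 0.50458669 -0.18905783  0.20106506]
[ 48.30826893 104.50808193]
[203.88213604 118.04579717]
[354.70626141 130.23928126]
[508.97756019 144.59456818]
```

View pics/s7.png

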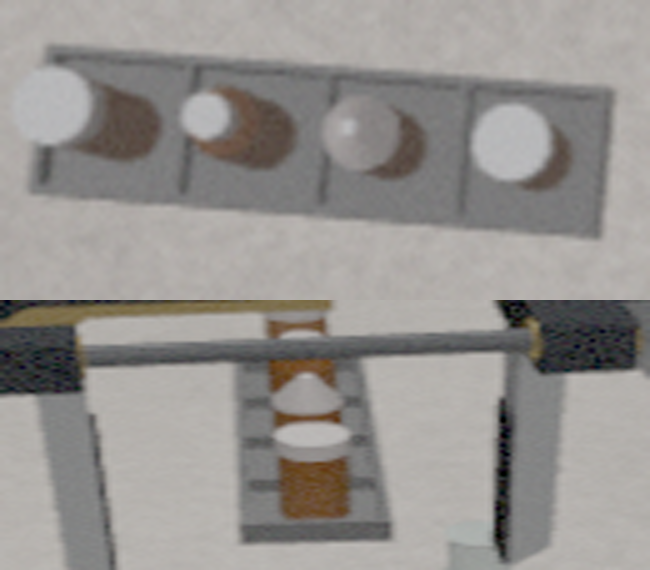

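All four stand upright in their bays. Cap centres (52,105), (207,116), (347,128) and (511,142) are within about 4 mm of the predicted bay-centre positions. Handing in.

```bash
python3 -c "
from bench import robot
print(robot.close_job())"
```

```text
the job is handed in; nothing more can be done
None
```

All four vials are in the tray in reverse order, and I handed the job in at about 47 s of the 115 s allowed. No verdict is reported, so success rests on my own checks.

- **Order:** the warmer's row, left to right, was b, d, c, a. The tray, left to right, is now a, c, d, b.
- **Set-down:** I lowered each vial until I felt contact. The wrist force read after each touch was 1.7 to 4.9 N, well under the 60 N limit.
- **Last pictures:** all four vials stand upright, one per bay. In the top view their caps are within about 4 mm of where they should be for centred vials (limit 14 mm), with the cone-capped vial d furthest off. In the side view the gripper partly hid a and c, so for those two the upright check rests mainly on the top view.
- **End state:** the gripper was open, about 0.2 m above the surface over the warmer, touching nothing.

No check failed. One small disagreement: with b and a held, the gripper opening read about 29 mm, against 27 mm for d and c. The vial wall is 28 mm, and the fingers may have caught the wider cap. Both vials held and were set down normally.

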